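# Lay out the edge-finishing kit

## Robot

A 7-joint arm with a two-finger parallel gripper is mounted at the origin on a cart in front of the work surface, level with it; the furniture and walls round the work are solid. World frame = base frame: x ahead of the robot, y to its left, z up, the work surface at z = 0. Lengths are in m, angles in degrees, forces in N, time in s.
With the tool pointing down it reaches from about 0.425 to 0.875 m from the base axis. Payload 8.4 kg.
Tool frame: the origin (TCP) lies on the mounting face of the last link; the fingertips stand 182 mm ahead of it and the grasp point (between the pads) lies 164 mm ahead of it; z points along the fingers, y is the direction in which the jaws open and shut (so a half turn about z gives the same grasp; the last joint's range is limited). The gripper opens to 87 mm and grips with 3 to 60 N. Pads are 19 mm wide; open, the fingers measure 117 mm over their backs; the gripper's body (75 mm by 190 mm) begins 51 mm behind the grasp point.
Start: joints at [-74.439, 19.091, 2.286, 83.961, -0.768, 76.965, -3.352], TCP at [0.236, 0.606, 0.405] pointing down, gripper open.
Joint ranges: [-147.57, 147.57], [-21.85, 119.76], [-74.77, 79.35], [14.55, 137.4], [-85.83, 265.84], [4.83, 119.75], [-152.11, 152.11]. Speed limits (degrees/s): [127.2, 127.2, 159.86, 159.86, 180, 180, 180].

## Interface

Orientations are given as [roll, pitch, yaw] about the fixed x, y, z axes, in that order (R = Rz(yaw) Ry(pitch) Rx(roll)).
In Python, from plant import robot gives the robot as it stands.
- The arm moves only by the tool play_rows, never from a script. Its arguments are lists of equal length, an entry for each row: "gripper": the finger opening in cm, from 0 to 8.7; "dp": the shift along the world's x, y, z in cm, a list of three; "rot": the turn, a rotation vector about the world's x, y, z in rad, a list of three. In form: {"gripper": [gripper, ...], "dp": [[x, y, z], ...], "rot": [[ax, ay, az], ...]}. A call has 1 to 10 rows; each row is the pose to reach, as a shift and turn from the pose measured when the call began; what a row does not reach only later rows make up. A row lasts 1/8 s, in which the tool goes at most 62.5 mm and 10.7 degrees, less where a joint would pass 70% of its speed; a pose out of reach is approached as far as the arm can. A call with a gripper value outside its range is refused whole. The fingers move at their own pace and stop on an object; the grip force is fixed at half the most. Time passes only in rows, so rows that repeat a pose let the fingers close. It gives the time, the measured TCP pose, the force and the opening at its end, in the units of the state.
- robot.read_state(): the state, without advancing time (a new reading comes with each control period).
- robot.snapshot(name): name is "scene" or "side" or "wrist"; returns a dict with "image" (420x560x3 uint8, blue, green, red), "camera_matrix" (3x3 intrinsics, pixels), "camera_from_world" (4x4, takes a point from world to camera coordinates). Camera axes: x right, y down, z forward; pixel columns grow to the right and rows downward; lengths in m; the calibration is good to about 2 mm. A picture is of the moment at which its call begins. There is no depth.
- robot.sign_off(): hands the job in, once; it reports no verdict.
Trained networks look in a picture, given as the dict that the camera call returned (one of the last four; its "shot" number tells which), for a name from the list of things; names that differ only in an ending like _2 or _b are one class to them, and where a whole thing is asked for, a point or a joint stands for the part that bears it (a point fixed in the world has none). Each returns a list of dicts, best first, with "confidence" (0 to 1); they miss things now and then, are a little off and sometimes report something else, mostly with a low value. They report only what shows in the picture. A call takes as long as a camera call. They do not tell look-alikes from the thing itself.
- robot.recognise(picture, thing): "location" ([x, y, z] in m, in the coordinates of the camera as it stood for that picture, good to about 4 mm: the middle of the surface that is visible of it).
- robot.landmark_of(picture, thing): "location" ([x, y, z] in m, in the coordinates of the camera as it stood for that picture, good to about 4 mm: a listed point, or the origin of a listed thing).
The state is a dict: "t": time; "joint_positions": joint angles; "joint_vel": joint speeds; "joint_efforts": joint torques, N m; "position": TCP position; "eef_rot": TCP orientation; "ft_force": force on the tool from outside, world axes, zero at the start; "moment": the same for the moment, N m; "finger_gap": opening from 0.0 (shut) to 1.0 (fully open).
Only numpy, scipy, OpenCV 4.12 (cv2) and the standard library are available. Lean on these libraries where they do the work, as an engineer would, in place of code of your own. Each camera call takes 0.05 s, during which the arm holds its last target. There are 200 camera calls.

## Task

Lay out the edge-finishing kit that stands round the cork mat (not the spares by the lamp at the back) on it: stand each edge-paint bottle upright in the well behind the colour plate that matches its cap (black behind black, brown behind brown), set the green-lidded tin between the two holders, midway and side by side with them, and put the yellow wax cake centred on top of that tin. Stand the wooden slicker, the way up it is now, straight behind the tin (towards the mat's far long edge, on the mat's middle line), with a finger's width of gap between them. Do not tip the bottles over, and leave the red-lidded tin and the blue thread where they are.

Things in the scene. Friction and masses are not known exactly. Their poses are not given: they have to be found in the camera images.
- black_bottle_center (a point): White edge-paint bottle, upright, with a black screw cap and a black band on its label: round body 34 mm in diameter up to 58 mm high, cap 21 mm in diameter above it, 74 mm high in all, about 45 g. The point is its centre, 37 mm above its foot; z is its upright axis. (A like bottle at the far back by the foot of the lamp is a fixed spare, not this one.)
- brown_bottle_center (a point): White edge-paint bottle, upright, with a brown screw cap and a brown band on its label: round body 34 mm in diameter up to 58 mm high, cap 21 mm in diameter above it, 74 mm high in all, about 45 g. The point is its centre, 37 mm above its foot; z is its upright axis. (A like bottle at the far back by the foot of the lamp is a fixed spare, not this one.)
- green_tin_center (a point): Round tin with a green lid and pale metal sides, lying flat: 63 mm in diameter, 22 mm high, about 60 g. The point is its centre, 11 mm above its underside; z is its upright axis.
- wax_cake_center (a point): Round cake of yellow beeswax, lying flat: 49 mm in diameter, 18 mm high, about 30 g. The point is its centre, 9 mm above its underside; z is its upright axis.
- slicker_center (a point): Edge slicker, a small turned dark-wood tool standing upright on its thick end: 34 mm in diameter at the foot (lowest 20 mm), about 27 mm in diameter above that, 54 mm high, about 30 g. The point is its centre, 27 mm above its foot; z is its upright axis. (A like one at the far back by the foot of the lamp is a fixed spare, not this one.)
- well_black (a point): Centre of the floor of the round well in the light-wood bottle holder with the black colour plate (60 x 20 mm). The holder is a fixed block 96 x 72 mm, 10 mm thick, lying on the cork mat, so that the well's floor is 13 mm above the table; a low wooden ring round the well is 54 mm wide inside, 62 mm outside and 5 mm high. The colour plate lies in front of the well (on the robot's side), its centre 47 mm from this point. x points from the plate to the well, z up.
- well_brown (a point): Centre of the floor of the round well in the light-wood bottle holder with the brown colour plate (60 x 20 mm). The holder is a fixed block 96 x 72 mm, 10 mm thick, lying on the cork mat, so that the well's floor is 13 mm above the table; a low wooden ring round the well is 54 mm wide inside, 62 mm outside and 5 mm high. The colour plate lies in front of the well (on the robot's side), its centre 47 mm from this point. x points from the plate to the well, z up.
- mat: Fixed tan cork mat on the table, 150 mm deep (its x axis, pointing away from the robot to the far long edge) and 300 mm wide (its y axis, to the left), 3 mm thick; turned a little. Origin: at table-top height on the mat's middle line, midway between the centres of the two holders, which lie 105 mm to its left and right; the mat reaches from 55 mm in front of the origin to 95 mm behind it.
- red_tin_center (a point): A bystander: round tin with a red lid, 55 mm in diameter, 26 mm high, loose. The point is its centre, 13 mm above its underside. It stands among the kit.
- blue_thread_center (a point): A bystander: flat coil of dark blue thread, about 47 mm across and 20 mm high, with a loose end, loose, beyond the right end of the mat, in front of the drawer chest. The point is its centre, 10 mm above its underside.
Things that resemble listed ones, but are neither listed nor needed, are in the scene too. Leave any orange or pink look-alike of the part that bears black_bottle_center alone.

How it is judged:
By the outcome, as a careful person would: the job done as asked, in the order asked, and still so for the second after the job is handed in, with the robot touching nothing.
It also fails if it takes over 131 s, if anything falls off the work surface, if the arm or the gripper's body presses on something with over 40 N, if the wrist force passes 120 N, or if a joint passes its speed limit or range.

## Working session

There is one attempt and no reset: what is moved stays moved. The work goes in short steps, Python scripts to look and compute and a tool call to move; the robot and the scene stay as the last step left them, time stands still between calls to the robot, and variables do not carry over. Pictures are saved under pics/ and viewed, about 12 in all and at most 16, crops included, and the job is handed in when it is done.

Besides the shell and the picture viewer there is one more tool, called as name(argument=value, ...), one argument or row to a line, values as JSON. play_rows: Moves the arm, as the interface text tells. Its arguments: {"type":"object","properties":{"gripper":{"type":"array"},"dp":{"type":"array"},"rot":{"type":"array"}},"required":["gripper","dp","rot"]}

```bash
mkdir -p pics; ls; cat > h.py <<'E'
import numpy as np, cv2
from plant import robot
def w(pic,p):
    T=np.linalg.inv(pic["camera_from_world"]); return (T@np.r_[p,1])[:3]
def ray(pic,u,v,z):
    K=pic["camera_matrix"];T=np.linalg.inv(pic["camera_from_world"])
    d=T[:3,:3]@np.linalg.inv(K)@np.array([u,v,1.]);o=T[:3,3]
    return o+d*(z-o[2])/d[2]
def proj(pic,p):
    c=np.asarray(pic["camera_from_world"])@np.r_[p,1]; q=pic["camera_matrix"]@c[:3]; return q[:2]/q[2]
N=["black_bottle_center","brown_bottle_center","green_tin_center","wax_cake_center","slicker_center","well_black","well_brown","mat","red_tin_center","blue_thread_center"]
E
python3 - <<'E'
from h import *
print(robot.read_state())
for c in ["scene","side"]:
    p=robot.snapshot(c); cv2.imwrite(f"pics/{c}0.png",p["image"])
    print(c,np.linalg.inv(p["camera_from_world"])[:3,3])
    for n in N:
        print(n,[(np.round(w(p,d["location"]),3).tolist(),round(d["confidence"],2)) for d in robot.landmark_of(p,n)])
E
```

```text
pics
{'t': 0.0, 'joint_positions': array([-74.43869337,  19.1299255 ,   2.28340326,  84.01089242,
        -0.76791516,  76.96446283,  -3.35210072]), 'joint_vel': array([ 2.40714484e-02,  1.01566463e-01, -2.24007460e-02, -3.63790055e-02,
       -7.90543246e-06, -1.38421351e-02, -3.55320653e-02]), 'joint_efforts': array([ 9.62458253e-04, -6.56359148e+01,  1.33592404e+00, -4.03811181e+01,
       -5.97350509e-02,  4.48363752e-02,  1.49801117e-04]), 'position': array([0.23546632, 0.6056623 , 0.40388085]), 'eef_rot': array([-1.79910115e+02,  5.53374395e-03,  1.58754772e+02]), 'ft_force': array([ 0.26572672, -1.43675282, -0.10408352]), 'moment': array([0.01889344, 0.00394644, 0.01251214]), 'finger_gap': 0.9997460664859603}
scene [ 0.13654616 -0.20871376  0.72296293]
black_bottle_center [([0.661, 0.386, 0.039], 0.87), ([0.569, 0.416, 0.039], 0.73), ([0.483, 0.484, 0.034], 0.62)]
brown_bottle_center [([0.468, 0.055, 0.036], 0.95), ([0.609, 0.134, -0.002], 0.3)]
green_tin_center [([0.443, 0.191, 0.012], 0.83)]
wax_cake_center [([0.485, 0.402, 0.011], 0.75)]
slicker_center [([0.376, 0.295, 0.02
[... 155 characters left out ...]
8)]
red_tin_center [([0.47, -0.054, 0.009], 0.72)]
blue_thread_center [([0.744, -0.023, 0.013], 0.56)]
side [0.46529495 1.41903532 0.66530585]
black_bottle_center [([0.48, 0.481, 0.039], 0.73), ([0.656, 0.385, 0.036], 0.66), ([0.566, 0.413, 0.038], 0.55)]
brown_bottle_center [([0.462, 0.063, 0.04], 0.68)]
green_tin_center [([0.443, 0.187, 0.013], 0.63)]
wax_cake_center [([0.478, 0.4, 0.009], 0.57), ([0.61, 0.141, 0.003], 0.51)]
slicker_center [([0.375, 0.291, 0.025], 0.49)]
well_black [([0.622, 0.242, 0.015], 0.62)]
well_brown []
mat [([0.608, 0.141, 0.003], 0.7)]
red_tin_center [([0.473, -0.063, 0.015], 0.47), ([0.463, 0.063, 0.039], 0.25)]
blue_thread_center [([0.74, -0.027, 0.011], 0.73)]
```

View pics/scene0.png

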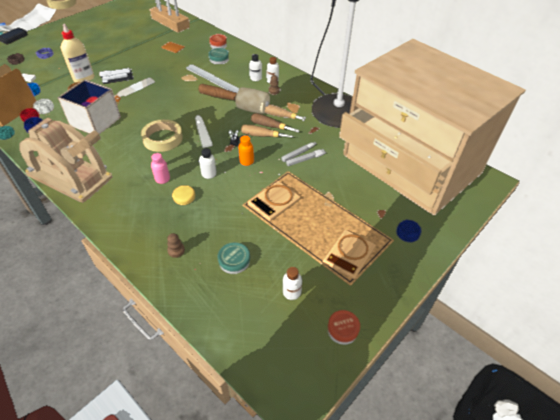

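View pics/side0.png

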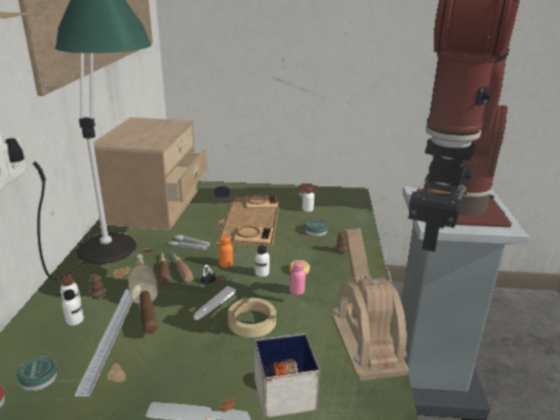

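```bash
python3 - <<'E'
from h import *
p=robot.snapshot("scene"); s=robot.snapshot("side"); q=robot.snapshot("wrist"); cv2.imwrite("pics/wrist0.png",q["image"])
im=p["image"]
cv2.imwrite("pics/crop0.png",cv2.resize(im[100:360,140:500],None,fx=2.2,fy=2.2,interpolation=cv2.INTER_CUBIC))
print("wristcam\n",np.round(np.linalg.inv(q["camera_from_world"]),3),q["camera_matrix"])
for n,uv in dict(matL=(243,206),matLb=(287,172),matRb=(391,240),matRf=(350,281)).items(): print(n,ray(p,*uv,.003))
for uv in [(435,209),(345,155),(490,163)]: print("chest",uv,ray(p,*uv,0))
E
```

```text
wristcam
 [[ 0.363  0.889  0.277  0.159]
 [ 0.932 -0.347 -0.107  0.636]
 [ 0.001  0.297 -0.955  0.385]
 [ 0.     0.     0.     1.   ]] [[305.0896405    0.         278.92449091]
 [  0.         305.0896405  212.09875515]
 [  0.           0.           1.        ]]
matL [0.55291278 0.28225577 0.003     ]
matLb [0.70034291 0.28563521 0.003     ]
matRb [ 0.70160758 -0.00833396  0.003     ]
matRf [ 0.5626289  -0.00702088  0.003     ]
chest (435, 209) [ 8.45374360e-01 -2.96263971e-02  1.11022302e-16]
chest (345, 155) [0.84803676 0.22520293 0.        ]
chest (490, 163) [ 1.07447641 -0.04988371  0.        ]
```

View pics/crop0.png

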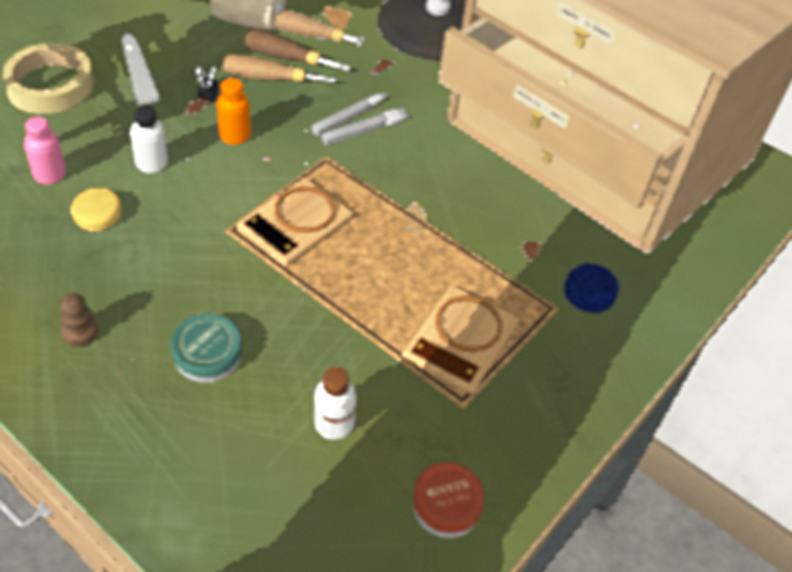

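play_rows(
  gripper=[8.7, 8.7, 8.7, 8.7, 8.7, 8.7, 8.7, 8.7, 8.7],
  dp=[
    [4, -2, 0],
    [9, -5, 0],
    [14, -8, 0],
    [19, -11, 0],
    [24, -14, -2],
    [28, -17, -4],
    [31, -19, -6],
    [31, -19, -6.4],
    [31, -19, -6.4],
  ],
  rot=[
    [0, 0, 0.05],
    [0, 0, 0.1],
    [0, 0, 0.15],
    [0, 0, 0.2],
    [0, 0, 0.25],
    [0, 0, 0.3],
    [0, 0, 0.371],
    [0, 0, 0.371],
    [0, 0, 0.371],
  ],
)

```text
t: 2.38
position: [0.545, 0.4164, 0.3405]
eef_rot: [180.0, -0.1, -180.0]
ft_force: [0.0, 1.0, 0.6]
finger_gap: 0.996
```

```bash
cat > look.py <<'E'
from h import *
import sys
st=robot.read_state(); print(st["t"],np.round(st["position"],4),np.round(st["eef_rot"],2),st["finger_gap"],np.round(st["ft_force"],1))
q=robot.snapshot("wrist"); cv2.imwrite("pics/%s.png"%sys.argv[1],q["image"])
for n in sys.argv[2:]:
    n=[m for m in N if m.startswith(n)][0]
    print(n,[(np.round(w(q,d["location"]),4).tolist(),round(d["confidence"],2)) for d in robot.landmark_of(q,n)])
E
python3 look.py w1 black_b well_black mat well_brown wax
```

```text
2.375 [0.545  0.4164 0.3405] [ 1.7999e+02 -5.0000e-02 -1.8000e+02] 0.9964610501993411 [0.  1.  0.6]
black_bottle_center [([0.5707, 0.414, 0.0332], 0.95), ([0.6567, 0.386, 0.0364], 0.94), ([0.4842, 0.4784, 0.0386], 0.74)]
well_black [([0.6205, 0.2426, 0.0125], 0.65)]
mat [([0.6094, 0.1346, -0.0002], 0.64)]
well_brown []
wax_cake_center [([0.4773, 0.3993, 0.0121], 0.86)]
```

View pics/w1.png

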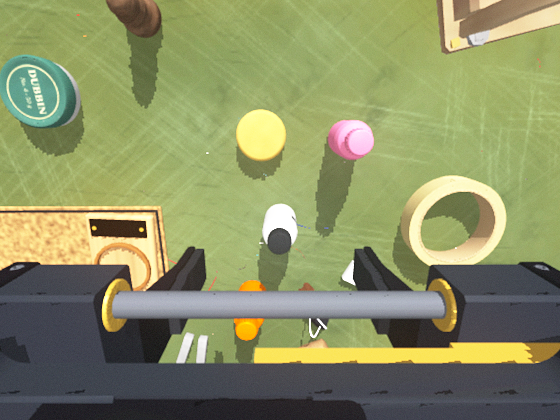

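```bash
python3 - <<'E'
from h import *
q=robot.snapshot("wrist")
for n,u,v,z in [("cap",280,241,.074),("wax",261.5,134.5,.018),("plate",118,228,.0135),("wellblk",122,269,.018),("matcorner",163,207,.003),("matedge",2,207,.003),("tin",41,92,.022)]: print(n,np.round(ray(q,u,v,z),4))
E
```

```text
cap [0.5669 0.418  0.074 ]
wax [0.4793 0.4003 0.018 ]
plate [0.5772 0.2441 0.0135]
wellblk [0.6238 0.2435 0.018 ]
matcorner [0.5567 0.291  0.003 ]
matedge [0.5567 0.116  0.003 ]
tin [0.4414 0.1992 0.022 ]
```

play_rows(
  gripper=[8.7, 8.7, 8.7, 8.7, 8.7, 2.5, 2.5, 2.5, 2.5, 2.5],
  dp=[
    [2.3, -0.1, -1],
    [2.3, -0.1, -6],
    [2.3, -0.1, -11],
    [2.3, -0.1, -13.6],
    [2.3, -0.1, -13.6],
    [2.3, -0.1, -13.6],
    [2.3, -0.1, -13.6],
    [2.3, -0.1, -13.6],
    [2.3, -0.1, -13.6],
    [2.3, -0.1, -13.6],
  ],
  rot=[
    [0, 0, 0],
    [0, 0, 0],
    [0, 0, 0],
    [0, 0, 0],
    [0, 0, 0],
    [0, 0, 0],
    [0, 0, 0],
    [0, 0, 0],
    [0, 0, 0],
    [0, 0, 0],
  ],
)

```text
t: 3.98
position: [0.5681, 0.4154, 0.2055]
eef_rot: [180.0, 0.0, -179.9]
ft_force: [0.0, -0.4, -0.9]
finger_gap: 0.514
```

play_rows(
  gripper=[2.5, 2.5, 2.5, 2.5, 2.5, 2.5, 2.5, 2.5, 2.5],
  dp=[
    [0, 0, 0],
    [0, 0, 0],
    [0, 0, 0],
    [0, 0, 0],
    [0, 0, 2],
    [0, 0, 5],
    [0, 0, 8],
    [0, 0, 8],
    [0, 0, 8],
  ],
  rot=[
    [0, 0, 0],
    [0, 0, 0],
    [0, 0, 0],
    [0, 0, 0],
    [0, 0, 0],
    [0, 0, 0],
    [0, 0, 0],
    [0, 0, 0],
    [0, 0, 0],
  ],
)

```text
t: 5.1
position: [0.568, 0.4153, 0.2858]
eef_rot: [179.9, 0.0, -179.9]
ft_force: [-0.2, 0.2, -0.8]
finger_gap: 0.375
```

```bash
python3 look.py w2 black_b well_black mat well_brown green; python3 - <<'E'
from h import *
q=robot.snapshot("scene")
for n in ["well_black","well_brown","mat"]:print(n,[(np.round(w(q,d["location"]),4).tolist(),round(d["confidence"],2)) for d in robot.landmark_of(q,n)])
E
```

```text
5.1 [0.568  0.4153 0.2858] [ 1.7995e+02  4.0000e-02 -1.7994e+02] 0.3746820871439838 [-0.2  0.2 -0.8]
black_bottle_center [([0.6609, 0.3846, 0.0362], 0.87), ([0.5736, 0.414, 0.1171], 0.61), ([0.4828, 0.4806, 0.0397], 0.58)]
well_black [([0.6217, 0.2414, 0.014], 0.55)]
mat []
well_brown []
green_tin_center []
well_black [([0.6267, 0.2444, 0.0139], 0.67)]
well_brown [([0.6276, 0.0346, 0.012], 0.67)]
mat [([0.6057, 0.1357, 0.0009], 0.58)]
```

View pics/w2.png

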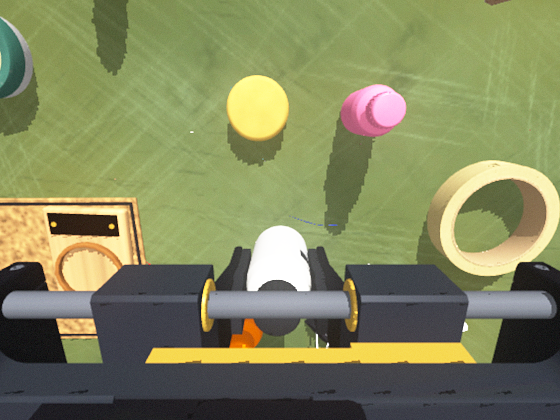

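play_rows(
  gripper=[2.5, 2.5, 2.5, 2.5, 2.5, 2.5],
  dp=[
    [0.5, -3, 0],
    [2, -8, 0],
    [4, -13, 0],
    [5.6, -17.2, 0],
    [5.6, -17.2, -3],
    [5.6, -17.2, -3],
  ],
  rot=[
    [0, 0, 0],
    [0, 0, 0],
    [0, 0, 0],
    [0, 0, 0],
    [0, 0, 0],
    [0, 0, 0],
  ],
)

```text
t: 6.35
position: [0.6232, 0.2428, 0.2531]
eef_rot: [-179.9, -0.2, -180.0]
ft_force: [-0.2, 0.2, -0.4]
finger_gap: 0.377
```

```bash
python3 look.py w3 black_b well_black mat well_brown green brown slick
```

```text
6.35 [0.6232 0.2428 0.2531] [-179.94   -0.2  -179.97] 0.37682169963173845 [-0.2  0.2 -0.4]
black_bottle_center [([0.6603, 0.3845, 0.0363], 0.95), ([0.6271, 0.2417, 0.0847], 0.78)]
well_black [([0.6193, 0.2426, 0.0139], 0.62)]
mat [([0.6111, 0.1357, -0.0009], 0.88)]
well_brown [([0.6199, 0.0351, 0.0114], 0.9)]
green_tin_center []
brown_bottle_center []
slicker_center []
```

View pics/w3.png

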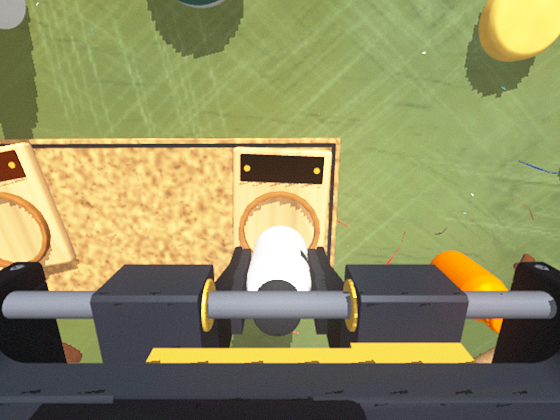

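```bash
python3 - <<'E'
from h import *
q=robot.snapshot("wrist")
im=q["image"]
cv2.imwrite("pics/w3c.png",cv2.resize(im[125:285,200:360],None,fx=3.7,fy=3.7,interpolation=cv2.INTER_CUBIC))
for n,u,v,z in [("pl",240,153,.0135),("pr",331,157,.0135),("pbl",238,182,.0135),("pbr",329,187,.0135),("ringtop",280,191,.018),("ringL",239,231,.018),("ringR",320,231,.018),("m1",90,145,.003),("m2",339,139,.003),("mR",338,232,.003)]: print(n,np.round(ray(q,u,v,z),4))
E
```

```text
pl [0.5672 0.2162 0.0135]
pr [0.57   0.282  0.0135]
pbl [0.5885 0.214  0.0135]
pbr [0.5922 0.2817 0.0135]
ringtop [0.5943 0.2451 0.018 ]
ringL [0.6256 0.2138 0.018 ]
ringR [0.6256 0.2758 0.018 ]
m1 [0.5626 0.1028 0.003 ]
m2 [0.558  0.2891 0.003 ]
mR [0.6322 0.2927 0.003 ]
```

View pics/w3c.png

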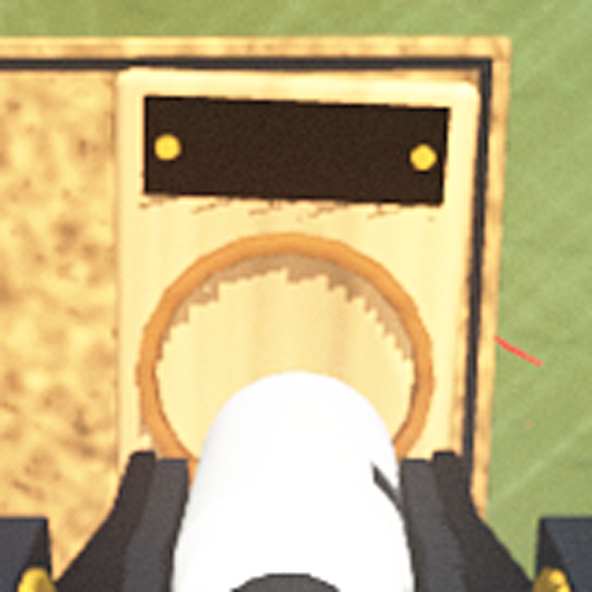

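play_rows(
  gripper=[2.5, 2.5, 2.5, 2.5, 6, 6, 6, 6, 6],
  dp=[
    [0.05, 0, -1.5],
    [0.05, 0, -2.8],
    [0.05, 0, -3.4],
    [0.05, 0, -3.4],
    [0.05, 0, -3.4],
    [0.05, 0, -3.4],
    [0.05, 0, -3.4],
    [0.05, 0, 3],
    [0.05, 0, 9],
  ],
  rot=[
    [0, 0, 0],
    [0, 0, 0],
    [0, 0, 0],
    [0, 0, 0],
    [0, 0, 0],
    [0, 0, 0],
    [0, 0, 0],
    [0, 0, 0],
    [0, 0, 0],
  ],
)

```text
t: 7.92
position: [0.6243, 0.2437, 0.3471]
eef_rot: [180.0, 0.0, -179.9]
ft_force: [1.5, -0.3, 0.6]
finger_gap: 0.684
```

play_rows(
  gripper=[8.7, 8.7, 8.7, 8.7, 8.7, 8.7, 8.7],
  dp=[
    [-3, -3, 0],
    [-7, -7, 0],
    [-11, -11, 0],
    [-14, -15, 0],
    [-17, -18.4, 0],
    [-17, -18.4, 0],
    [-17, -18.4, 0],
  ],
  rot=[
    [0, 0, 0],
    [0, 0, 0],
    [0, 0, 0],
    [0, 0, 0],
    [0, 0, 0],
    [0, 0, 0],
    [0, 0, 0],
  ],
)

```text
t: 8.8
position: [0.4547, 0.0602, 0.3476]
eef_rot: [179.9, 0.1, -179.9]
ft_force: [-0.6, 0.7, 0.6]
finger_gap: 1.0
```

```bash
python3 look.py w4 black_b well_black mat well_brown green brown slick red;python3 - <<'E'
from h import *
for c in ["scene","side"]:
  q=robot.snapshot(c);cv2.imwrite(f"pics/{c}4.png",q["image"])
  for n in N[:2]:print(n,[(np.round(w(q,d["location"]),4).tolist(),round(d["confidence"],2)) for d in robot.landmark_of(q,n)])
E
```

```text
8.8 [0.4547 0.0602 0.3476] [ 1.7994e+02  8.0000e-02 -1.7990e+02] 0.999717091828654 [-0.6  0.7  0.6]
black_bottle_center []
well_black []
mat [([0.6118, 0.1357, -0.0016], 0.76)]
well_brown [([0.6249, 0.0344, 0.0119], 0.66)]
green_tin_center [([0.4442, 0.1886, 0.0124], 0.95)]
brown_bottle_center [([0.4676, 0.058, 0.0337], 0.76)]
slicker_center [([0.3764, 0.2899, 0.0292], 0.57)]
red_tin_center [([0.4711, -0.0585, 0.011], 0.93), ([0.4441, 0.1895, 0.011], 0.53)]
black_bottle_center [([0.6617, 0.3843, 0.0403], 0.89), ([0.486, 0.4815, 0.0383], 0.7)]
brown_bottle_center [([0.6087, 0.1352, -0.0], 0.68)]
black_bottle_center [([0.4826, 0.4844, 0.0368], 0.76), ([0.6255, 0.24, 0.0512], 0.71), ([0.6577, 0.3853, 0.036], 0.71)]
brown_bottle_center [([0.4641, 0.0615, 0.0372], 0.48)]
```

View pics/w4.png

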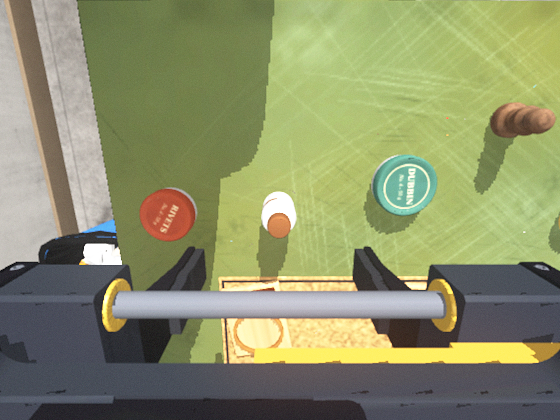

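```bash
python3 - <<'E'
from h import *
q=robot.snapshot("wrist")
for n,u,v,z in [("cap",280,226,.074),("tin",406,185,.022),("slk",541,121,.054),("slkfoot",508,120,.02),("red",168,214,.026),("m1",220,277,.003),("well",257,334,.018)]: print(n,np.round(ray(q,u,v,z),4))
E
```

```text
cap [0.4643 0.0609 0.074 ]
tin [0.4386 0.1898 0.022 ]
slk [0.3755 0.2853 0.054 ]
slkfoot [0.375  0.2813 0.02  ]
red [ 0.4685 -0.055   0.026 ]
m1 [ 0.5547 -0.0102  0.003 ]
well [0.6239 0.0335 0.018 ]
```

play_rows(
  gripper=[8.7, 8.7, 8.7, 8.7, 2.5, 2.5, 2.5, 2.5, 2.5, 2.5],
  dp=[
    [1, 0, -3],
    [1, 0, -9],
    [1, 0, -14.2],
    [1, 0, -14.2],
    [1, 0, -14.2],
    [1, 0, -14.2],
    [1, 0, -14.2],
    [1, 0, -14.2],
    [1, 0, -14.2],
    [1, 0, -14.2],
  ],
  rot=[
    [0, 0, 0],
    [0, 0, 0],
    [0, 0, 0],
    [0, 0, 0],
    [0, 0, 0],
    [0, 0, 0],
    [0, 0, 0],
    [0, 0, 0],
    [0, 0, 0],
    [0, 0, 0],
  ],
)

```text
t: 10.85
position: [0.4643, 0.0597, 0.2052]
eef_rot: [180.0, 0.0, -179.9]
ft_force: [-0.3, -0.9, -0.1]
finger_gap: 0.396
```

play_rows(
  gripper=[2.5, 2.5, 2.5, 2.5, 2.5, 2.5, 2.5, 2.5, 2.5],
  dp=[
    [0, 0, 0],
    [0, 0, 0],
    [0, 0, 2],
    [0, 0, 6],
    [4, -0.5, 6],
    [9, -1.5, 6],
    [13.5, -2.5, 6],
    [15.8, -2.6, 6],
    [15.8, -2.6, 5],
  ],
  rot=[
    [0, 0, 0],
    [0, 0, 0],
    [0, 0, 0],
    [0, 0, 0],
    [0, 0, 0],
    [0, 0, 0],
    [0, 0, 0],
    [0, 0, 0],
    [0, 0, 0],
  ],
)

```text
t: 11.98
position: [0.6236, 0.0334, 0.2549]
eef_rot: [-180.0, 0.1, -179.9]
ft_force: [-0.0, -0.3, -0.1]
finger_gap: 0.369
```

```bash
python3 look.py w5 black_b well_black mat well_brown brown; python3 - <<'E'
from h import *
im=cv2.imread("pics/w5.png")
cv2.imwrite("pics/w5c.png",cv2.resize(im[110:290,130:430],None,fx=2.6,fy=2.6,interpolation=cv2.INTER_CUBIC))
E
```

```text
11.975 [0.6236 0.0334 0.2549] [-1.7999e+02  7.0000e-02 -1.7994e+02] 0.36944112195701234 [-0.  -0.3 -0.1]
black_bottle_center [([0.6205, 0.2446, 0.0148], 0.69)]
well_black [([0.6223, 0.2435, 0.0161], 0.72)]
mat [([0.6078, 0.1349, 0.0009], 0.56)]
well_brown [([0.6217, 0.035, 0.0133], 0.63)]
brown_bottle_center [([0.6261, 0.0317, 0.0869], 0.94)]
```

View pics/w5c.png

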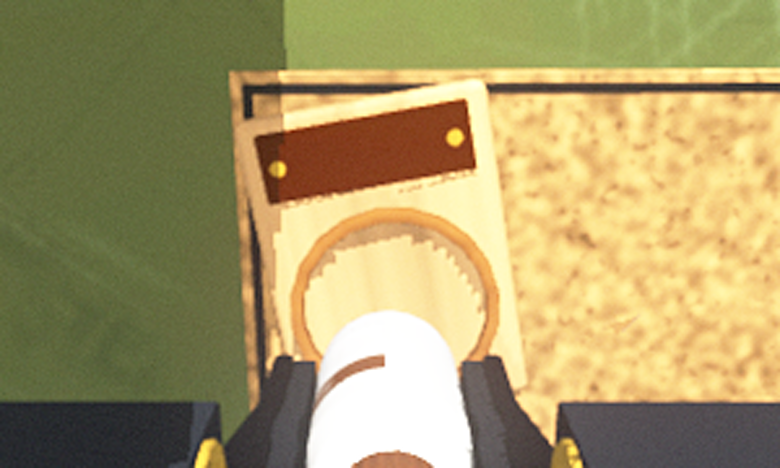

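```bash
python3 - <<'E'
from h import *
q=robot.snapshot("wrist")
R={}
for n,u,v,z in [("rL",241.5,228,.018),("rR",322,228,.018),("rT",280,190,.018),("plate",271.3,168.8,.0135),("m1",218.5,137.7,.003),("m2",430,136.9,.003),("ml2",227,265,.003),("p1",255/2.6+130,138/2.6+110,.0135),("p2",468/2.6+130,100/2.6+110,.0135),("h1",238/2.6+130,125/2.6+110,.013),("h2",487/2.6+130,80/2.6+110,.013),("h3",524/2.6+130,385/2.6+110,.013)]: R[n]=ray(q,u,v,z);print(n,np.round(R[n],4))
d=R["p2"]-R["p1"];print("plate yaw",np.degrees(np.arctan2(-d[0],d[1])))
E
```

```text
rL [0.6203 0.0057 0.018 ]
rR [0.6203 0.067  0.018 ]
rT [0.5907 0.035  0.018 ]
plate [0.5759 0.0286 0.0135]
m1 [ 0.5544 -0.0107  0.003 ]
m2 [0.5537 0.1464 0.003 ]
ml2 [ 0.6591 -0.0096  0.003 ]
p1 [ 0.5717 -0.0028  0.0135]
p2 [0.5612 0.0564 0.0135]
h1 [ 0.5682 -0.0074  0.013 ]
h2 [0.5559 0.0615 0.013 ]
h3 [0.6478 0.0765 0.013 ]
plate yaw 10.05257395786953
```

play_rows(
  gripper=[2.5, 2.5, 2.5, 2.5, 6, 6, 6, 6, 6],
  dp=[
    [-0.15, 0.25, -1.5],
    [-0.15, 0.25, -2.8],
    [-0.15, 0.25, -3.6],
    [-0.15, 0.25, -3.6],
    [-0.15, 0.25, -3.6],
    [-0.15, 0.25, -3.6],
    [-0.15, 0.25, -3.6],
    [-0.15, 0.25, 3],
    [-0.15, 0.25, 9],
  ],
  rot=[
    [0, 0, 0],
    [0, 0, 0],
    [0, 0, 0],
    [0, 0, 0],
    [0, 0, 0],
    [0, 0, 0],
    [0, 0, 0],
    [0, 0, 0],
    [0, 0, 0],
  ],
)

```text
t: 13.45
position: [0.6201, 0.0363, 0.3457]
eef_rot: [180.0, -0.1, -179.9]
ft_force: [1.8, 0.3, 0.6]
finger_gap: 0.683
```

play_rows(
  gripper=[8.7, 8.7, 8.7, 8.7, 8.7, 8.7, 8.7, 8.7, 8.7, 8.7],
  dp=[
    [-2, 2, 0],
    [-4, 4, 0],
    [-7, 6, 0],
    [-9, 8, 0],
    [-12, 10, 0],
    [-14, 12, -0.5],
    [-16, 14, -1],
    [-17.8, 15, -1.5],
    [-17.8, 15, -1.5],
    [-17.8, 15, -1.5],
  ],
  rot=[
    [0, 0, -0.17],
    [0, 0, -0.35],
    [0, 0, -0.53],
    [0, 0, -0.71],
    [0, 0, -0.89],
    [0, 0, -1.07],
    [0, 0, -1.25],
    [0, 0, -1.43],
    [0, 0, -1.571],
    [0, 0, -1.571],
  ],
)

```text
t: 14.7
position: [0.442, 0.1864, 0.3308]
eef_rot: [180.0, -0.1, 90.2]
ft_force: [-0.0, 0.1, -0.3]
finger_gap: 1.003
```

```bash
python3 look.py w6 green mat brown slick; python3 - <<'E'
from h import *
for c in ["scene","side"]:
  q=robot.snapshot(c);cv2.imwrite(f"pics/{c}6.png",q["image"])
  for n in N[:3]:print(n,[(np.round(w(q,d["location"]),4).tolist(),round(d["confidence"],2)) for d in robot.landmark_of(q,n)])
E
```

```text
14.7 [0.442  0.1864 0.3308] [ 1.7997e+02 -7.0000e-02  9.0160e+01] 1.002839941950493 [-0.   0.1 -0.3]
green_tin_center [([0.4396, 0.1875, 0.0115], 0.62)]
mat [([0.6074, 0.133, 0.0006], 0.79)]
brown_bottle_center []
slicker_center [([0.3757, 0.2922, 0.0274], 0.73)]
black_bottle_center [([0.6256, 0.2429, 0.0511], 0.83), ([0.4877, 0.4815, 0.0378], 0.71)]
brown_bottle_center [([0.6226, 0.034, 0.0504], 0.76)]
green_tin_center [([0.4426, 0.1893, 0.0144], 0.64), ([0.6091, 0.1345, -0.0002], 0.55)]
black_bottle_center [([0.4808, 0.484, 0.0377], 0.65), ([0.6572, 0.3846, 0.0345], 0.6), ([0.6241, 0.2409, 0.0533], 0.56)]
brown_bottle_center [([0.6212, 0.0377, 0.0515], 0.72)]
green_tin_center [([0.4415, 0.1886, 0.0109], 0.88)]
```

View pics/w6.png

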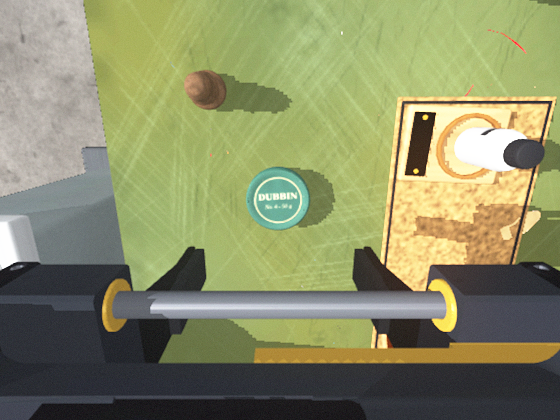

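```bash
python3 - <<'E'
from h import *
q=robot.snapshot("wrist")
g=q["image"].astype(int); hsv=cv2.cvtColor(q["image"],cv2.COLOR_BGR2HSV)
m=cv2.inRange(hsv,(75,80,40),(100,255,255)); m[:, :230]=0;m[:,330:]=0;m[:150]=0;m[245:]=0
c=max(cv2.findContours(cv2.morphologyEx(m,cv2.MORPH_CLOSE,np.ones((9,9))),0,2)[0],key=cv2.contourArea); (u,v),r=cv2.minEnclosingCircle(c);print(u,v,r,ray(q,u,v,.022),ray(q,u+r,v,.022)-ray(q,u-r,v,.022))
for n,u,v,z in [("slk",203,90,.054),("m1",399,97,.003),("m2",372,348,.003),("cork?",505,232,.0)]: print(n,np.round(ray(q,u,v,z),4))
E
```

```text
277.50836181640625 198.0851287841797 31.56658935546875 [0.44081785 0.19329297 0.022     ] [6.17645895e-02 4.73555217e-05 0.00000000e+00]
slk [0.3825 0.2892 0.054 ]
m1 [0.5558 0.2872 0.003 ]
m2 [ 0.5566 -0.0014  0.003 ]
cork? [0.6887 0.1496 0.    ]
```

play_rows(
  gripper=[8.7, 8.7, 8.7, 8.7, 5.5, 5.5, 5.5, 5.5, 5.5, 5.5],
  dp=[
    [0, 0.35, -4],
    [0, 0.35, -9],
    [0, 0.35, -13.5],
    [0, 0.35, -14.4],
    [0, 0.35, -14.4],
    [0, 0.35, -14.4],
    [0, 0.35, -14.4],
    [0, 0.35, -14.4],
    [0, 0.35, -14.4],
    [0, 0.35, -14.4],
  ],
  rot=[
    [0, 0, 0],
    [0, 0, 0],
    [0, 0, 0],
    [0, 0, 0],
    [0, 0, 0],
    [0, 0, 0],
    [0, 0, 0],
    [0, 0, 0],
    [0, 0, 0],
    [0, 0, 0],
  ],
)

```text
t: 16.65
position: [0.4426, 0.1901, 0.1879]
eef_rot: [179.9, -0.1, 90.1]
ft_force: [-2.3, 0.2, 8.1]
finger_gap: 0.715
```

play_rows(
  gripper=[5.5, 5.5, 5.5, 5.5, 5.5, 5.5],
  dp=[
    [0, 0, 0],
    [0, 0, 3],
    [0, 0, 8],
    [0, 0, 13],
    [0, 0, 13],
    [0, 0, 13],
  ],
  rot=[
    [0, 0, 0],
    [0, 0, 0],
    [0, 0, 0],
    [0, 0, 0],
    [0, 0, 0],
    [0, 0, 0],
  ],
)

```text
t: 17.4
position: [0.4423, 0.19, 0.3176]
eef_rot: [179.9, -0.1, 90.1]
ft_force: [1.1, 0.2, -1.7]
finger_gap: 0.715
```

```bash
python3 look.py w7 green ; python3 - <<'E'
from h import *
for c in ["scene","side"]:
  q=robot.snapshot(c)
  for n in ["green_tin_center"]:print(n,[(np.round(w(q,d["location"]),4).tolist(),round(d["confidence"],2)) for d in robot.landmark_of(q,n)])
E
```

```text
17.4 [0.4423 0.19   0.3176] [ 1.7991e+02 -1.4000e-01  9.0100e+01] 0.714693733014151 [ 1.1  0.2 -1.7]
green_tin_center [([0.4447, 0.187, 0.1403], 0.92), ([0.6236, 0.2436, 0.0119], 0.19)]
green_tin_center [([0.442, 0.1916, 0.1411], 0.76), ([0.627, 0.0354, 0.0125], 0.54)]
green_tin_center []
```

View pics/w7.png

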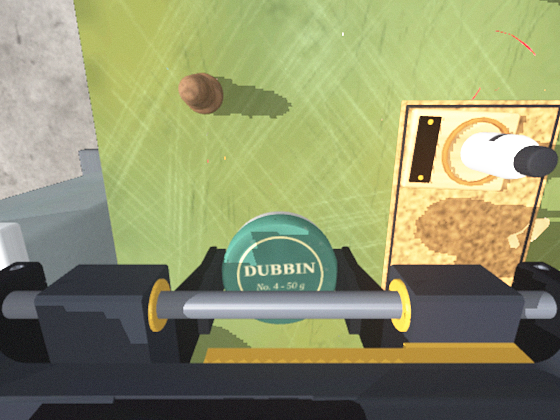

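```bash
python3 - <<'E'
from h import *
q=robot.snapshot("wrist")
for u,v in [(280,213),(280,322),(222,268),(338,268)]: print(np.round(ray(q,u,v,.1515),4))
E
```

```text
[0.4431 0.2266 0.1515]
[0.4432 0.1622 0.1515]
[0.4123 0.196  0.1515]
[0.4739 0.196  0.1515]
```

play_rows(
  gripper=[5.5, 5.5, 5.5, 5.5, 5.5, 5.5, 5.5, 5.5, 5.5],
  dp=[
    [3, -1.5, 0],
    [8, -3.5, 0],
    [13, -5, 0],
    [16.8, -5.25, 0],
    [16.8, -5.25, -3],
    [16.8, -5.25, -7],
    [16.8, -5.25, -9],
    [16.8, -5.25, -9],
    [16.8, -5.25, -9],
  ],
  rot=[
    [0, 0, 0],
    [0, 0, 0],
    [0, 0, 0],
    [0, 0, 0],
    [0, 0, 0],
    [0, 0, 0],
    [0, 0, 0],
    [0, 0, 0],
    [0, 0, 0],
  ],
)

```text
t: 18.88
position: [0.6111, 0.1377, 0.2287]
eef_rot: [179.8, -0.1, 90.1]
ft_force: [-0.7, 0.5, 0.3]
finger_gap: 0.712
```

```bash
python3 look.py w8 green mat well_black; python3 - <<'E'
from h import *
for c in ["scene","side"]:
  q=robot.snapshot(c)
  for n in ["green_tin_center","mat","well_brown","well_black"]:print(n,[(np.round(w(q,d["location"]),4).tolist(),round(d["confidence"],2)) for d in robot.landmark_of(q,n)])
E
```

```text
18.875 [0.6111 0.1377 0.2287] [ 1.7984e+02 -1.2000e-01  9.0100e+01] 0.7118049219271215 [-0.7  0.5  0.3]
green_tin_center [([0.6148, 0.1331, 0.0492], 0.92)]
mat []
well_black []
green_tin_center [([0.6137, 0.138, 0.0546], 0.84)]
mat [([0.6088, 0.1333, -0.0019], 0.86)]
well_brown [([0.6282, 0.0351, 0.0114], 0.76)]
well_black [([0.6228, 0.2409, 0.0116], 0.67)]
green_tin_center [([0.6096, 0.1343, 0.0521], 0.8)]
mat [([0.61, 0.1388, -0.0009], 0.75), ([0.6134, 0.1341, 0.0529], 0.72), ([0.3774, 0.2909, 0.0271], 0.47)]
well_brown [([0.6233, 0.035, 0.0106], 0.4)]
well_black [([0.6208, 0.2428, 0.0126], 0.75)]
```

play_rows(
  gripper=[5.5, 5.5, 5.5, 5.5, 7.8, 7.8, 7.8, 7.8, 7.8, 7.8],
  dp=[
    [-0.1, 0.05, -2],
    [-0.1, 0.05, -3.2],
    [-0.1, 0.05, -3.75],
    [-0.1, 0.05, -3.75],
    [-0.1, 0.05, -3.75],
    [-0.1, 0.05, -3.75],
    [-0.1, 0.05, -3.75],
    [-0.1, 0.05, -3.75],
    [-0.1, 0.05, 2],
    [-0.1, 0.05, 8],
  ],
  rot=[
    [0, 0, 0],
    [0, 0, 0],
    [0, 0, 0],
    [0, 0, 0],
    [0, 0, 0],
    [0, 0, 0],
    [0, 0, 0],
    [0, 0, 0],
    [0, 0, 0],
    [0, 0, 0],
  ],
)

```text
t: 20.82
position: [0.6092, 0.138, 0.3078]
eef_rot: [-179.9, -0.0, 90.1]
ft_force: [1.2, 0.4, 0.1]
finger_gap: 0.893
```

play_rows(
  gripper=[8.7, 8.7, 8.7, 8.7, 8.7, 8.7, 8.7, 8.7],
  dp=[
    [-1, 2, 2],
    [-4, 7, 2],
    [-7, 13, 2],
    [-10, 19, 2],
    [-12, 24, 2],
    [-12.9, 26.1, 2],
    [-12.9, 26.1, 2],
    [-12.9, 26.1, 2],
  ],
  rot=[
    [0, 0, 0],
    [0, 0, 0],
    [0, 0, 0],
    [0, 0, 0],
    [0, 0, 0],
    [0, 0, 0],
    [0, 0, 0],
    [0, 0, 0],
  ],
)

```text
t: 21.82
position: [0.4814, 0.3971, 0.3278]
eef_rot: [-180.0, 0.0, 89.9]
ft_force: [0.3, -1.0, 0.8]
finger_gap: 1.0
```

```bash
python3 look.py w9 wax green mat; python3 - <<'E'
from h import *
for c in ["scene","side"]:
  q=robot.snapshot(c)
  cv2.imwrite(f"pics/{c}9.png",q["image"])
  a,b,c2,d=(180,300,230,400) if c=="scene" else (180,260,200,300)
  cv2.imwrite(f"pics/{c}9c.png",cv2.resize(q["image"][a:b,c2:d],None,fx=4.5,fy=4.5,interpolation=cv2.INTER_CUBIC))
  for n in ["green_tin_center","mat","wax_cake_center"]:print(n,[(np.round(w(q,d["location"]),4).tolist(),round(d["confidence"],2)) for d in robot.landmark_of(q,n)])
q=robot.snapshot("wrist");hsv=cv2.cvtColor(q["image"],cv2.COLOR_BGR2HSV)
m=cv2.inRange(hsv,(20,140,120),(32,255,255));m[250:]=0
c=max(cv2.findContours(m,0,2)[0],key=cv2.contourArea);(u,v),r=cv2.minEnclosingCircle(c);print(u,v,r,ray(q,u,v,.018),ray(q,u,v,.009))
E
```

```text
21.825 [0.4814 0.3971 0.3278] [-1.7998e+02  4.0000e-02  8.9950e+01] 1.0004139272278594 [ 0.3 -1.   0.8]
wax_cake_center [([0.4771, 0.3972, 0.0114], 0.86)]
green_tin_center []
mat []
green_tin_center [([0.6103, 0.1408, 0.0183], 0.75)]
mat [([0.607, 0.1354, 0.0022], 0.69)]
wax_cake_center [([0.4833, 0.4019, 0.0087], 0.8)]
green_tin_center [([0.6102, 0.1383, 0.0142], 0.55)]
mat [([0.6067, 0.1436, -0.0009], 0.56)]
wax_cake_center [([0.6117, 0.1372, 0.0132], 0.65), ([0.4788, 0.3999, 0.0104], 0.46)]
445.5714416503906 213.9642791748047 10.325468063354492 [0.64621275 0.38933087 0.018     ] [0.6513623  0.38648264 0.009     ]
```

View pics/scene9c.png

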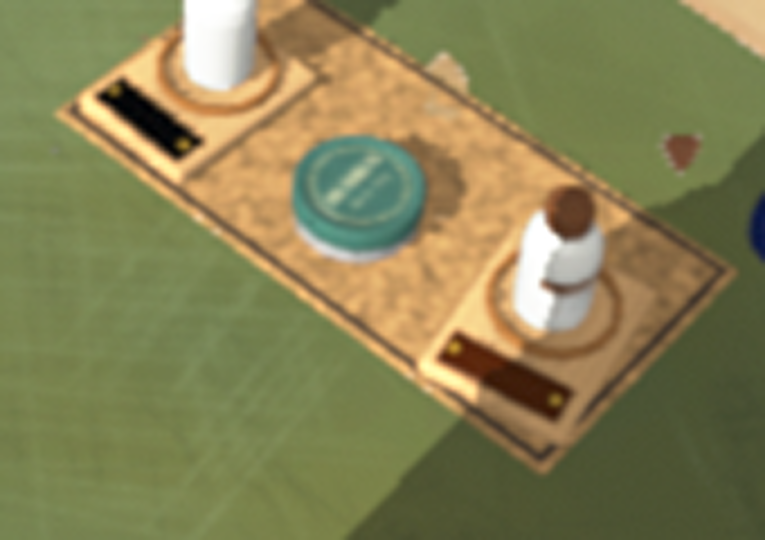

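```bash
python3 - <<'E'
from h import *
q=robot.snapshot("scene")
f=lambda x,y,z: ray(q,230+x/4.5,180+y/4.5,z)
A=f(62,112,.003);B=f(543,470,.003);C=f(733,270,.003)
print(A,B,C,np.linalg.norm(A-B),np.linalg.norm(C-B))
y=(A-B)/np.linalg.norm(A-B); x=np.array([y[1],-y[0],0]);print("yaw",np.degrees(np.arctan2(-y[0],y[1])))
O=(A+B)/2+.055*x; t=f(359,186,.0245); print("O",O,"tin",t,"rel",(t-O)@x,(t-O)@y)
for n,a,b in [("tinL",294,190),("tinR",426,190),("tinT",360,136),("tinB",360,243)]: print(n,f(a,b,.0235))
q=robot.snapshot("wrist");hsv=cv2.cvtColor(q["image"],cv2.COLOR_BGR2HSV)
m=cv2.inRange(hsv,(20,120,100),(32,255,255));n,l,s,c=cv2.connectedComponentsWithStats(m)
for i in np.argsort(-s[1:,4])[:4]+1: print(s[i],c[i],ray(q,*c[i],.018))
E
```

```text
[0.55638585 0.2834112  0.003     ] [ 0.55735511 -0.0126364   0.003     ] [ 0.70435209 -0.01118649  0.003     ] 0.2960491928438846 0.1470041345245264
yaw 0.18758588715477068
O [0.61187018 0.13556747 0.003     ] tin [0.60773285 0.13620545 0.0245    ] rel -0.004135226338800866 0.0006515279257062596
tinL [0.58561253 0.15687199 0.0235    ]
tinR [0.62821329 0.11267809 0.0235    ]
tinT [0.63216899 0.15652517 0.0235    ]
tinB [0.58322391 0.11442326 0.0235    ]
[ 253  343  307   20 4718] [412.71004663 353.82365409] [0.63572216 0.21864685 0.018     ]
[428 279  29  53 732] [444.71174863 305.14071038] [0.6623411 0.2842028 0.018    ]
[102 279  29  53 731] [112.73871409 305.03146375] [0.29701914 0.28383514 0.018     ]
[259 179  45  48 340] [290.59117647 197.32647059] [0.49133152 0.4063574  0.018     ]
```

View pics/w9.png

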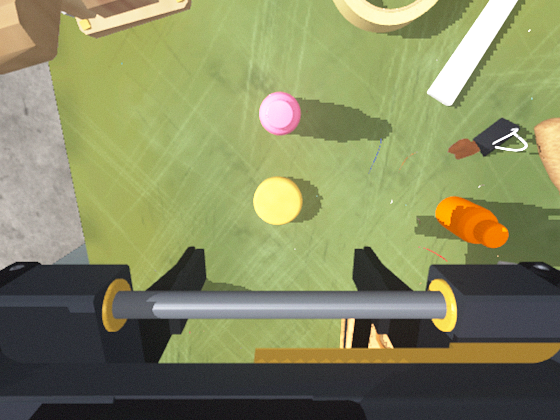

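play_rows(
  gripper=[8.7, 8.7, 8.7, 8, 4.2, 4.2, 4.2, 4.2, 4.2, 4.2],
  dp=[
    [-0.1, 0.3, -4],
    [-0.1, 0.3, -9],
    [-0.1, 0.3, -13.2],
    [-0.1, 0.3, -14.1],
    [-0.1, 0.3, -14.1],
    [-0.1, 0.3, -14.1],
    [-0.1, 0.3, -14.1],
    [-0.1, 0.3, -14.1],
    [-0.1, 0.3, -14.1],
    [-0.1, 0.3, -14.1],
  ],
  rot=[
    [0, 0, 0],
    [0, 0, 0],
    [0, 0, 0],
    [0, 0, 0],
    [0, 0, 0],
    [0, 0, 0],
    [0, 0, 0],
    [0, 0, 0],
    [0, 0, 0],
    [0, 0, 0],
  ],
)

```text
t: 23.82
position: [0.4794, 0.4023, 0.1878]
eef_rot: [-180.0, -0.1, 90.1]
ft_force: [-1.2, 0.1, 6.8]
finger_gap: 0.553
```

play_rows(
  gripper=[4.2, 4.2, 4.2, 4.2, 4.2, 4.2, 4.2],
  dp=[
    [0, 0, 0],
    [0, 0, 0],
    [0, 0, 3],
    [0, 0, 8],
    [0, 0, 12],
    [0, 0, 12],
    [0, 0, 12],
  ],
  rot=[
    [0, 0, 0],
    [0, 0, 0],
    [0, 0, 0],
    [0, 0, 0],
    [0, 0, 0],
    [0, 0, 0],
    [0, 0, 0],
  ],
)

```text
t: 24.7
position: [0.4791, 0.4022, 0.3069]
eef_rot: [-179.9, -0.0, 90.1]
ft_force: [0.4, 0.5, -1.8]
finger_gap: 0.55
```

```bash
python3 look.py w10 wax; python3 - <<'E'
from h import *
for c in ["scene","side"]:
  q=robot.snapshot(c)
  for n in ["wax_cake_center"]:print(n,[(np.round(w(q,d["location"]),4).tolist(),round(d["confidence"],2)) for d in robot.landmark_of(q,n)])
E
```

```text
24.7 [0.4791 0.4022 0.3069] [-1.7994e+02 -4.0000e-02  9.0110e+01] 0.5498015489370325 [ 0.4  0.5 -1.8]
wax_cake_center [([0.4756, 0.3986, 0.1305], 0.78)]
wax_cake_center [([0.4785, 0.4005, 0.126], 0.75)]
wax_cake_center [([0.4785, 0.4023, 0.1278], 0.66)]
```

View pics/w10.png

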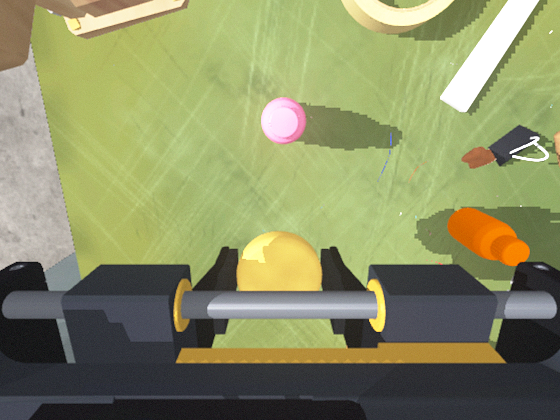

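play_rows(
  gripper=[4.2, 4.2, 4.2, 4.2, 4.2, 4.2, 4.2, 4.2, 4.2, 4.2],
  dp=[
    [1.5, -3, 0],
    [4, -8, 0],
    [6.5, -13, 0],
    [9, -18, 0],
    [11.5, -23, 0],
    [13.1, -26.4, 0],
    [13.1, -26.4, -3],
    [13.1, -26.4, -6.5],
    [13.1, -26.4, -7],
    [13.1, -26.4, -7],
  ],
  rot=[
    [0, 0, 0],
    [0, 0, 0],
    [0, 0, 0],
    [0, 0, 0],
    [0, 0, 0],
    [0, 0, 0],
    [0, 0, 0],
    [0, 0, 0],
    [0, 0, 0],
    [0, 0, 0],
  ],
)

```text
t: 26.25
position: [0.6104, 0.1383, 0.2373]
eef_rot: [-179.9, -0.0, 90.1]
ft_force: [0.7, -0.4, -0.2]
finger_gap: 0.554
```

```bash
python3 look.py w11 wax green; python3 - <<'E'
from h import *
for c in ["scene","side"]:
  q=robot.snapshot(c)
  for n in ["wax_cake_center","green_tin_center"]:print(n,[(np.round(w(q,d["location"]),4).tolist(),round(d["confidence"],2)) for d in robot.landmark_of(q,n)])
E
```

```text
26.25 [0.6104 0.1383 0.2373] [-1.7994e+02 -1.0000e-02  9.0100e+01] 0.5542714169265617 [ 0.7 -0.4 -0.2]
wax_cake_center [([0.6075, 0.1353, 0.0598], 0.56)]
green_tin_center [([0.6097, 0.1344, 0.014], 0.83)]
wax_cake_center [([0.6249, 0.2426, 0.0131], 0.74), ([0.6158, 0.1359, 0.0593], 0.56)]
green_tin_center [([0.6094, 0.1394, 0.0203], 0.7)]
wax_cake_center [([0.6076, 0.1336, 0.057], 0.67)]
green_tin_center [([0.6097, 0.1347, 0.017], 0.48)]
```

View pics/w11.png

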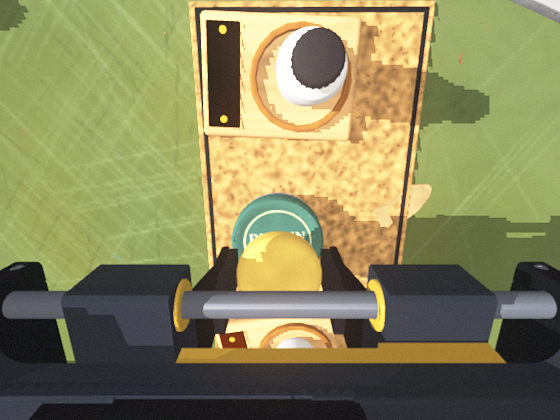

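```bash
python3 - <<'E'
from h import *
q=robot.snapshot("wrist")
print(ray(q,278,194.5,.024)-[0,.0315,0],ray(q,279,232,.066)-[0,.0245,0])
E
```

```text
[0.60959902 0.14090013 0.024     ] [0.61027127 0.13782117 0.066     ]
```

play_rows(
  gripper=[4.2, 4.2, 4.2, 4.2, 6.2, 6.2, 6.2, 6.2, 6.2, 6.2],
  dp=[
    [-0.05, 0.15, -1.2],
    [-0.05, 0.15, -2],
    [-0.05, 0.15, -2.4],
    [-0.05, 0.15, -2.4],
    [-0.05, 0.15, -2.4],
    [-0.05, 0.15, -2.4],
    [-0.05, 0.15, -2.4],
    [-0.05, 0.15, -2.4],
    [-0.05, 0.15, 2],
    [-0.05, 0.15, 8],
  ],
  rot=[
    [0, 0, 0],
    [0, 0, 0],
    [0, 0, 0],
    [0, 0, 0],
    [0, 0, 0],
    [0, 0, 0],
    [0, 0, 0],
    [0, 0, 0],
    [0, 0, 0],
    [0, 0, 0],
  ],
)

```text
t: 28.0
position: [0.6091, 0.1397, 0.3168]
eef_rot: [-179.8, 0.1, 90.1]
ft_force: [0.2, 0.3, 0.2]
finger_gap: 0.718
```

play_rows(
  gripper=[8.7, 8.7, 8.7, 8.7, 8.7, 8.7, 8.7, 8.7, 8.7, 8.7],
  dp=[
    [-2, 1, 1],
    [-5, 3, 1],
    [-8, 5, 1],
    [-11, 7, 1],
    [-14, 9, 1],
    [-17, 11, 1],
    [-20, 13, 1],
    [-23.3, 15, 1],
    [-23.3, 15, 1],
    [-23.3, 15, 1],
  ],
  rot=[
    [0, 0, 0.17],
    [0, 0, 0.35],
    [0, 0, 0.53],
    [0, 0, 0.71],
    [0, 0, 0.89],
    [0, 0, 1.07],
    [0, 0, 1.25],
    [0, 0, 1.43],
    [0, 0, 1.571],
    [0, 0, 1.571],
  ],
)

```text
t: 29.25
position: [0.376, 0.2898, 0.327]
eef_rot: [-179.8, 0.1, -179.9]
ft_force: [0.6, -0.5, -0.4]
finger_gap: 0.998
```

```bash
python3 look.py w12 slick; python3 - <<'E'
from h import *
for c in ["scene","side"]:
  q=robot.snapshot(c); cv2.imwrite(f"pics/{c}12.png",q["image"])
  for n in ["slicker_center","wax_cake_center","green_tin_center"]:print(n,[(np.round(w(q,d["location"]),4).tolist(),round(d["confidence"],2)) for d in robot.landmark_of(q,n)])
q=robot.snapshot("wrist")
hsv=cv2.cvtColor(q["image"],cv2.COLOR_BGR2HSV)
m=cv2.inRange(hsv,(0,70,20),(16,255,200));m[250:]=0
n,l,s,c=cv2.connectedComponentsWithStats(m)
for i in np.argsort(-s[1:,4])[:4]+1: print(s[i],c[i],ray(q,*c[i],.03))
E
```

```text
29.25 [0.376  0.2898 0.327 ] [-1.7979e+02  7.0000e-02 -1.7991e+02] 0.9976002200470215 [ 0.6 -0.5 -0.4]
slicker_center [([0.3776, 0.2901, 0.0271], 0.94)]
slicker_center [([0.3742, 0.2945, 0.0268], 0.57), ([0.625, 0.241, 0.0129], 0.2)]
wax_cake_center [([0.6113, 0.1357, 0.0334], 0.69)]
green_tin_center [([0.6104, 0.1375, 0.016], 0.81), ([0.7446, -0.0259, 0.0102], 0.53)]
slicker_center [([0.3765, 0.2898, 0.0285], 0.57), ([0.6241, 0.0366, 0.0118], 0.49)]
wax_cake_center [([0.61, 0.1355, 0.0351], 0.55)]
green_tin_center [([0.6075, 0.1393, 0.0366], 0.72), ([0.6119, 0.1353, 0.0123], 0.54), ([0.3764, 0.2902, 0.0279], 0.22)]
[267 184  33  39 817] [283.25703794 203.92778458] [0.37285346 0.29278795 0.03      ]
[544 138  10  90 614] [548.38925081 179.39413681] [0.3491263  0.53618504 0.03      ]
[280 188   2   2   4] [280.5 188.5] [0.3579577  0.29015641 0.03      ]
```

play_rows(
  gripper=[8.7, 8.7, 8, 6, 2, 2, 2, 2, 2, 2],
  dp=[
    [0, 0.1, -4],
    [0, 0.1, -9],
    [0, 0.1, -12.1],
    [0, 0.1, -12.2],
    [0, 0.1, -12.2],
    [0, 0.1, -12.2],
    [0, 0.1, -12.2],
    [0, 0.1, -12.2],
    [0, 0.1, -12.2],
    [0, 0.1, -12.2],
  ],
  rot=[
    [0, 0, 0],
    [0, 0, 0],
    [0, 0, 0],
    [0, 0, 0],
    [0, 0, 0],
    [0, 0, 0],
    [0, 0, 0],
    [0, 0, 0],
    [0, 0, 0],
    [0, 0, 0],
  ],
)

```text
t: 31.05
position: [0.3763, 0.2908, 0.2049]
eef_rot: [-179.8, 0.1, -179.9]
ft_force: [-0.9, 0.7, 1.3]
finger_gap: 0.277
```

play_rows(
  gripper=[2, 2, 2, 2, 2, 2, 2, 2],
  dp=[
    [0, 0, 0],
    [0, 0, 0],
    [0, 0, 0],
    [0, 0, 3],
    [0, 0, 8],
    [0, 0, 12],
    [0, 0, 12],
    [0, 0, 12],
  ],
  rot=[
    [0, 0, 0],
    [0, 0, 0],
    [0, 0, 0],
    [0, 0, 0],
    [0, 0, 0],
    [0, 0, 0],
    [0, 0, 0],
    [0, 0, 0],
  ],
)

```text
t: 32.05
position: [0.376, 0.2905, 0.3242]
eef_rot: [-179.8, 0.0, -179.9]
ft_force: [0.8, -0.2, -0.9]
finger_gap: 0.28
```

```bash
python3 look.py w13 slick; python3 - <<'E'
from h import *
for c in ["scene","side"]:
  q=robot.snapshot(c); cv2.imwrite(f"pics/{c}13.png",q["image"])
  for n in ["slicker_center"]:print(n,[(np.round(w(q,d["location"]),4).tolist(),round(d["confidence"],2)) for d in robot.landmark_of(q,n)])
E
```

```text
32.05 [0.376  0.2905 0.3242] [-1.7976e+02  3.0000e-02 -1.7991e+02] 0.2803040063697663 [ 0.8 -0.2 -0.9]
slicker_center [([0.3779, 0.2878, 0.1429], 0.91)]
slicker_center [([0.376, 0.2913, 0.142], 0.44), ([0.6229, 0.0303, 0.0487], 0.35)]
slicker_center [([0.3768, 0.2875, 0.1451], 0.53)]
```

play_rows(
  gripper=[2, 2, 2, 2, 2, 2, 2, 2, 2, 2],
  dp=[
    [3, -1.5, 0],
    [8, -4, 0],
    [13, -6.5, 0],
    [18, -9, 0],
    [23, -12, 0],
    [28, -14.5, 0],
    [29.7, -15.2, 0],
    [29.7, -15.2, -4],
    [29.7, -15.2, -8],
    [29.7, -15.2, -8],
  ],
  rot=[
    [0, 0, 0],
    [0, 0, 0],
    [0, 0, 0],
    [0, 0, 0],
    [0, 0, 0],
    [0, 0, 0],
    [0, 0, 0],
    [0, 0, 0],
    [0, 0, 0],
    [0, 0, 0],
  ],
)

```text
t: 33.6
position: [0.6717, 0.1385, 0.2402]
eef_rot: [-179.6, -0.4, -179.9]
ft_force: [-0.4, 0.8, 0.5]
finger_gap: 0.28
```

```bash
python3 look.py w14 slick green wax; python3 - <<'E'
from h import *
for c in ["scene","side"]:
  q=robot.snapshot(c); cv2.imwrite(f"pics/{c}14.png",q["image"])
  for n in ["slicker_center","wax_cake_center","green_tin_center"]:print(n,[(np.round(w(q,d["location"]),4).tolist(),round(d["confidence"],2)) for d in robot.landmark_of(q,n)])
E
```

```text
33.6 [0.6717 0.1385 0.2402] [-179.6    -0.4  -179.91] 0.2796210541496883 [-0.4  0.8  0.5]
slicker_center [([0.6719, 0.1357, 0.0611], 0.56)]
green_tin_center []
wax_cake_center [([0.606, 0.1383, 0.0375], 0.79)]
slicker_center [([0.6745, 0.1416, 0.0664], 0.63), ([0.6215, 0.2413, 0.0104], 0.22)]
wax_cake_center [([0.6131, 0.1352, 0.032], 0.96), ([0.6108, 0.1376, 0.0205], 0.43)]
green_tin_center [([0.611, 0.1406, 0.0184], 0.8)]
slicker_center [([0.6742, 0.1393, 0.067], 0.54)]
wax_cake_center [([0.6068, 0.1353, 0.0341], 0.53), ([0.6267, 0.0345, 0.0109], 0.5)]
green_tin_center [([0.6096, 0.1357, 0.0122], 0.66), ([0.6076, 0.1344, 0.0353], 0.2)]
```

play_rows(
  gripper=[2, 2, 2, 2, 5, 5, 5, 5, 5, 5],
  dp=[
    [0.1, -0.05, -1.5],
    [0.1, -0.05, -2.6],
    [0.1, -0.05, -3.2],
    [0.1, -0.05, -3.2],
    [0.1, -0.05, -3.2],
    [0.1, -0.05, -3.2],
    [0.1, -0.05, -3.2],
    [0.1, -0.05, -3.2],
    [0.1, -0.05, 2],
    [0.1, -0.05, 8],
  ],
  rot=[
    [0, 0, 0],
    [0, 0, 0],
    [0, 0, 0],
    [0, 0, 0],
    [0, 0, 0],
    [0, 0, 0],
    [0, 0, 0],
    [0, 0, 0],
    [0, 0, 0],
    [0, 0, 0],
  ],
)

```text
t: 35.45
position: [0.6737, 0.1382, 0.3247]
eef_rot: [-179.7, -0.1, -179.9]
ft_force: [1.3, 0.6, 1.1]
finger_gap: 0.572
```

play_rows(
  gripper=[6, 6, 6, 6, 6, 6],
  dp=[
    [0, 0, 3],
    [-5, 0, 6],
    [-10, 0, 8],
    [-15, 0, 8],
    [-17, 0, 8],
    [-17, 0, 8],
  ],
  rot=[
    [0, 0, 0],
    [0, 0, 0],
    [0, 0, 0],
    [0, 0, 0],
    [0, 0, 0],
    [0, 0, 0],
  ],
)

```text
t: 36.2
position: [0.5027, 0.1382, 0.4054]
eef_rot: [-179.8, -0.1, -179.9]
ft_force: [-0.4, 0.6, 0.2]
finger_gap: 0.69
```

```bash
python3 look.py w15 slick green wax mat well_b; python3 - <<'E'
from h import *
q=robot.snapshot("scene"); s=robot.snapshot("side")
for p in (q,s):
  for n in N:print(n,[(np.round(w(p,d["location"]),4).tolist(),round(d["confidence"],2)) for d in robot.landmark_of(p,n)][:3])
wr=cv2.imread("pics/w15.png")
r=lambda im,f:cv2.resize(im,None,fx=f,fy=f,interpolation=cv2.INTER_CUBIC)
A=cv2.resize(q["image"][150:300,230:430],(400,300),interpolation=3); B=cv2.resize(s["image"][180:255,200:300],(400,300),interpolation=3)
C=cv2.resize(wr,(400,300))
cv2.imwrite("pics/fin.png",np.vstack([np.hstack([A,B]),np.hstack([C,cv2.resize(q["image"],(400,300))])]))
E
```

```text
36.2 [0.5027 0.1382 0.4054] [-1.7976e+02 -6.0000e-02 -1.7985e+02] 0.6898450301810037 [-0.4  0.6  0.2]
slicker_center [([0.6781, 0.1383, 0.0293], 0.51)]
green_tin_center [([0.6083, 0.1366, 0.0104], 0.72)]
wax_cake_center [([0.6052, 0.1364, 0.0376], 0.6)]
mat []
well_black [([0.6195, 0.2435, 0.0166], 0.79)]
black_bottle_center [([0.627, 0.2419, 0.0494], 0.9), ([0.4846, 0.4823, 0.0388], 0.78), ([0.6632, 0.3836, 0.0407], 0.75)]
brown_bottle_center [([0.6218, 0.0306, 0.0489], 0.77)]
green_tin_center [([0.6098, 0.1412, 0.0181], 0.81), ([0.7442, -0.0274, 0.0103], 0.23)]
wax_cake_center [([0.6145, 0.1356, 0.0346], 0.88)]
slicker_center [([0.6732, 0.1432, 0.0272], 0.66)]
well_black [([0.6259, 0.2439, 0.0107], 0.6)]
well_brown [([0.6276, 0.037, 0.0129], 0.63)]
mat [([0.6118, 0.1371, 0.0193], 0.64), ([0.6102, 0.1384, -0.0005], 0.59)]
red_tin_center [([0.4711, -0.06, 0.0075], 0.76)]
blue_thread_center [([0.7435, -0.0233, 0.0138], 0.75)]
black_bottle_center [([0.4783, 0.4852, 0.0362], 0.64), ([0.6624, 0.3851, 0.0342], 0.63), ([0.6258, 0.2395, 0.0503], 0.5)]
brown_bottle_center [([0.6234, 0.0413, 0.0504], 0.61), ([0.4721, -0.0642, 0.0144], 0.49)]
green_tin_center [([0.6114, 0.1331, 0.0149], 0.72), ([0.6069, 0.1367, 0.0351], 0.17)]
wax_cake_center [([0.6078, 0.1331, 0.0366], 0.64)]
slicker_center [([0.6714, 0.138, 0.0294], 0.59)]
well_black [([0.623, 0.2424, 0.0132], 0.79), ([0.7404, -0.0223, 0.0071], 0.65)]
well_brown [([0.6257, 0.0364, 0.0121], 0.56), ([0.6193, 0.0383, 0.0508], 0.34)]
mat []
red_tin_center [([0.4751, -0.0639, 0.0141], 0.51)]
blue_thread_center [([0.7382, -0.0265, 0.0119], 0.52)]
```

View pics/fin.png

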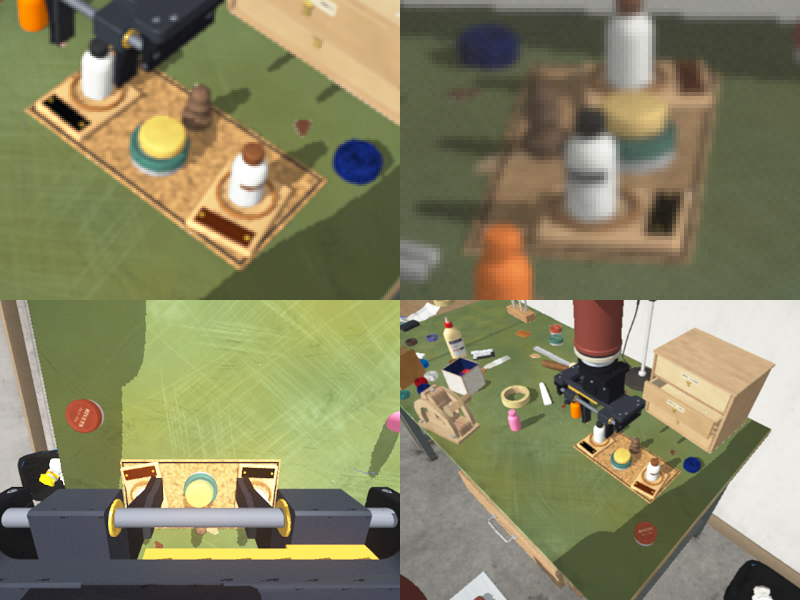

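```bash
python3 -c "
from plant import robot
print(robot.sign_off())"
```

```text
the job is handed in; nothing more can be done
None
```

The kit is laid out on the mat as asked and the job is handed in, at about 36 s of the 131 s allowed. I did it in the order given: black bottle, brown bottle, green tin, wax cake, slicker.

Last checks, from all three cameras with the gripper clear. "Measured" averages the camera estimates:

| Part | Measured | Target or reference |
|---|---|---|
| Black bottle | upright at about (0.626, 0.241), centre 50 mm up | well at (0.6235, 0.243), expected height 50 mm |
| Brown bottle | upright at about (0.622, 0.036), centre 50 mm up | well at (0.622, 0.036), expected height 50 mm |
| Green tin | about (0.610, 0.137) | midway between the holders, about (0.610, 0.139) |
| Wax cake | about (0.609, 0.135), centre about 36 mm up | on the tin, within 1–2 mm of its centre |
| Slicker | upright at about (0.674, 0.140) | on the middle line, about 15 mm gap behind the tin |

The red tin and the blue thread are where they were.

- **Spread between cameras:** single camera estimates of the tin, wax cake and slicker differed by up to about 9 mm, so I averaged them with the gripper positions at release.
- **Tin against the mat edge:** one measurement of the tin against the mat's front edge put it about 4 mm towards the robot. The other estimates put it within 1–2 mm, so I left it.
- **Brown holder:** it is turned about 10° relative to the mat. I aimed at its measured well rather than at a position worked out from the mat.

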